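# Fit the charged battery into the label printer

### The job

Get the portable label printer ready for work: take the charged battery out of the desk charger and fit it into the printer's empty battery compartment. In both, the battery's toe is caught under an overhanging lip at the far end and its front sits behind a retaining wall, so lift the front and tilt it to get it out, then slip the toe in under the printer's lip and turn the battery down until it lies flat and fully home. Do not knock over the two bottles standing by the work, and let go at the end.

Things in the scene. Friction and masses are not known exactly. Their poses are not given: they have to be found in the camera images.
- battery: black battery pack, 0.18 to 0.37 kg: block 100 (x) x 62 (y) x 24 mm high with a toe at its +x end and a grey ribbed finger grip on top, 44 mm high over all. Origin: centre of the block's underside; z up, x towards the toe. It starts lying flat in the charger, its origin at charger_seat
- battery_toe (a point): middle of the lower edge of the toe's tip, at (68, 0, 0) mm in the battery's frame. The toe is a flat tongue sticking out 18 mm from the block, 44 mm wide, 6 mm thick, its underside level with the block's
- battery_grip (a point): middle of the finger grip, at (-5, 0, 34) mm in the battery's frame. The grip is a ridge along x, 16 mm thick (y), 66 mm long (x from -38 to +28 mm), standing from 24 to 44 mm above the underside on the wider block; pinch it across y, fingertips above the block's top
- charger: white desk charger, fixed, 184 (x) x 108 (y) mm, its deck 33 mm and its rear hump 46 mm high. Origin: centre of its base; its x axis points to the lip end (away from the robot, turned by up to 0.4 rad). Its compartment is like the printer's
- charger_seat (a point): floor point of the charger's compartment where the battery's origin lies when seated: (-16, 0, 16) mm in the charger's frame, same axes. Measured from a seat: side walls at y = +-33.5 mm, 13 mm high, with a 4 mm 45-degree lead-in above; front retaining wall from x = -58 to -52 mm, 20 mm high (8 mm in the 30 mm wide finger notch)
- charger_lip (a point): middle of the lower edge of the charger's overhanging lip, at (58, 0, 13) mm from charger_seat: the lip is 4 mm thick, and the end wall behind the toe stands at x = 71 mm from the seat. The seated toe is 10 mm under the lip; play 2 mm in front, 3 mm behind. Tilted front-up 0.2 to 0.35 rad about its toe tip, the battery clears the front wall and can be drawn back to -x
- printer: grey portable label printer, fixed, 228 (x) x 116 (y) mm, battery side up: compartment with its deck 45 mm high at the near end, round label-roll housing 73 mm high at the far end. Origin: centre of its base; x axis to the roll end (away from the robot, turned by up to 0.4 rad). Either of printer and charger may be the left one
- printer_seat (a point): floor point of the printer's empty compartment where the battery's origin belongs: (-34, 0, 28) mm in the printer's frame, same axes; walls, front retaining wall, lip and end wall lie as told for charger_seat and charger_lip
- printer_lip (a point): middle of the lower edge of the printer's overhanging lip, at (58, 0, 13) mm from printer_seat; the toe goes 10 mm in under it
- white_bottle: loose white plastic bottle, 49 mm across, 88 mm high, standing between and behind charger and printer; origin: centre of its base, z up
- syrup_bottle: loose brown medicine bottle with yellow cap, 32 mm across, 80 mm high, standing between charger and printer, nearer the robot; origin: centre of its base, z up
Things that resemble listed ones, but are neither listed nor needed, are in the scene too. What is shaped like the battery but green is not meant.

How it is judged:
By the outcome, as a careful person would: the job done as asked, in the order asked, and still so for the second after the job is handed in, with the robot touching nothing.
It also fails if it takes over 48 s, if anything falls off the work surface, if the arm or the gripper's body presses on something with over 40 N, if the wrist force passes 120 N, or if a joint passes its speed limit or range.

### The arm

A 7-joint arm with a two-finger parallel gripper is mounted at the origin on a cart in front of the work surface, level with it; the furniture and walls round the work are solid. World frame = base frame: x ahead of the robot, y to its left, z up, the work surface at z = 0. Lengths are in m, angles in rad, forces in N, time in s.
With the tool pointing down it reaches from about 0.4 to 0.85 m from the base axis. Payload 10.4 kg.
Tool frame: the origin (TCP) lies midway between the tips of the shut fingers; the grasp point (between the pads) lies 19 mm behind it (manip.tcp_to_grasp is the distance from the TCP to the grasp point, in m); z points along the fingers, y is the line along which they close (so a half turn about z gives the same grasp; the last joint's range is limited). The gripper opens to 85 mm and grips with 20 to 120 N. Pads are 22 mm wide; open, the fingers measure 114 mm over their backs; the gripper's body (76 mm by 85 mm) begins 54 mm behind the grasp point. The pads swing forward as they close: fully open they stand 13 mm farther back than shut.
Start: joints at [1.2, 0.332, -0.065, 1.46, 0.022, 1.35, -0.088], TCP at [0.213, -0.588, 0.231] pointing down, gripper open.
Joint ranges: [-2.6, 2.6], [-0.5, 2.12], [-1.47, 1.34], [0.16, 2.42], [-1.27, 4.41], [0.06, 2.06], [-2.6, 2.6]. Speed limits (rad/s): [2.22, 2.22, 2.79, 2.79, 3.14, 3.14, 3.14].

### API

Orientations are given as a unit quaternion [x, y, z, w].
In Python, from workcell import manip gives the robot as it stands.
- The arm moves only by the shell command python3 -m jog 'ROWS' [FORCE]. ROWS is a JSON object of lists of equal length, an entry for each row: "offset": the shift along the world's x, y, z in m, a list of three; "yaw": the turn about the world's z in degrees; "jaw": the closure, from 0 (fully open) to 1 (shut). A call has 1 to 20 rows; each row shifts and turns the commanded pose from where the row before left it; what a row does not reach is not made up. A row lasts 1/12 s, in which the tool goes at most 41.7 mm and 7.16 degrees, less where a joint would pass 70% of its speed; a pose out of reach is approached as far as the arm can. A call is refused whole if a number of a shift passes 0.0417 or a number of a turn 7.16, either way. A call with a gripper value outside its range is refused whole. The fingers move at their own pace and stop on an object; FORCE is the grip in N (left out, the last holds). Time passes only in rows, so rows that do not move let the fingers close. It gives the time, the measured TCP pose, the force, the opening and the grip force at its end, in the units of the state.
- manip.get_obs(): the state, without advancing time (a new reading comes with each control period).
- manip.camera(name): name is "side" or "top" or "wrist"; returns a dict with "frame" (384x512x3 uint8, red, green, blue), "camera_matrix" (3x3 intrinsics, pixels), "eye" and "attitude" of the camera in the world; the wrist camera has in their place "hand_eye" (4x4, takes a point from camera to tool coordinates, whose origin is the TCP and whose axes are the flange's). Camera axes: x right, y up, looking along -z (the intrinsics and any distortion apply to the point x, -y, -z); pixel columns grow to the right and rows downward; lengths in m; the calibration is good to about 2 mm. The wrist camera is an equidistant fisheye: a pixel r from the principal point sees the ray r / f radians off the axis. A picture is of the moment at which its call begins: read the wrist's pose just before it. There is no depth.
- manip.hand_in(): hands the job in; it is judged then, once.
Trained networks look in a picture, given as the dict that the camera call returned (one of the last four; its "shot" number tells which), for a name from the list of things; names that differ only in an ending like _2 or _b are one class to them, and where a whole thing is asked for, a point or a joint stands for the part that bears it (a point fixed in the world has none). Each returns a list of dicts, best first, with "score" (0 to 1); they miss things now and then, are a little off and sometimes report something else, mostly with a low value. They report only what shows in the picture. A call takes as long as a camera call. They do not tell look-alikes from the thing itself.
- manip.masks_of(picture, name): "region" (384x512 bool, what is visible of it).
- manip.tip_of(picture, name): "at" ([x, y, z] in m, in world coordinates, good to about 4 mm: a listed point, or the origin of a listed thing).
The state is a dict: "clock": time; "joint_pos": joint angles; "joint_velocities": joint speeds; "tau": joint torques, N m; "position": TCP position; "ee_rot": TCP orientation; "ft_force": force on the tool from outside, world axes, zero at the start; "torque": the same for the moment, N m; "grip_width": opening from 0.0 (shut) to 1.0 (fully open); "grasp_force": force on a finger pad.
Only numpy, scipy, OpenCV 4.12 (cv2) and the standard library are available. Lean on these libraries where they do the work, as an engineer would, in place of code of your own. Each camera call takes 0.05 s, during which the arm holds its last target. There are 200 camera calls.

## Working session

There is one attempt and no reset: what is moved stays moved. The work goes in short steps, Python scripts to look and compute and a shell command to move; the robot and the scene stay as the last step left them, time stands still between calls to the robot, and variables do not carry over. Pictures are saved under pics/ and viewed, at most 12 in all, crops included, and the job is handed in when it is done.

```bash
mkdir -p pics; ls; cat > h.py <<'E'
import numpy as np,cv2
from workcell import manip
from scipy.spatial.transform import Rotation as R
def save(p,n): cv2.imwrite('pics/'+n,p['frame'][:,:,::-1])
E
python3 - <<'E'
from h import *
o=manip.get_obs(); print(o['clock'],o['position'],o['ee_rot'],o['grip_width'],manip.tcp_to_grasp)
ims=[]
for c in('top','side'):
    p=manip.camera(c); save(p,c+'0.png'); print(c,p['eye'],p['attitude'])
    for n in('battery','battery_toe','battery_grip','charger','charger_seat','charger_lip','printer','printer_seat','printer_lip','white_bottle','syrup_bottle'):
        print(n,[(np.round(d['at'],3).tolist(),round(d['score'],2)) for d in manip.tip_of(p,n)][:4])
    ims.append(p['frame'])
E
```

```text
pics
0.0 [ 0.21291311 -0.58722214  0.23053522] [ 9.84909594e-01  1.73068197e-01 -1.45609497e-04 -6.84859375e-04] 0.9986381849927592 0.0187
top [ 3.67667123e-01 -2.79022187e-04  1.40181561e+00] [ 0.0476677  -0.05184607 -0.70358565  0.70711173]
battery [([0.559, -0.152, 0.016], 0.7), ([0.436, -0.311, -0.0], 0.69)]
battery_toe [([0.63, -0.159, 0.021], 0.71), ([0.372, -0.288, 0.001], 0.62)]
battery_grip [([0.56, -0.151, 0.05], 0.91), ([0.442, -0.306, 0.034], 0.6)]
charger [([0.578, -0.151, -0.003], 0.55), ([0.52, 0.264, 0.027], 0.17)]
charger_seat [([0.564, -0.152, 0.018], 0.78)]
charger_lip [([0.625, -0.162, 0.027], 0.59)]
printer [([0.577, -0.151, -0.002], 0.24)]
printer_seat [([0.52, 0.264, 0.03], 0.66)]
printer_lip [([0.576, 0.276, 0.039], 0.8)]
white_bottle [([0.676, -0.01, 0.0], 0.77)]
syrup_bottle [([0.411, 0.008, -0.003], 0.66)]
side [ 0.60938682 -0.9097248   0.51257974] [0.53276097 0.01769024 0.03686545 0.84527732]
battery [([0.562, -0.151, 0.015], 0.73), ([0.435, -0.312, -0.001], 0.61), ([0.577, 0.272, 0.039], 0.51)]
battery_toe [([0.633, -0.161, 0.015], 0.58), ([0.368, -0.287, 0.004], 0.58)]
battery_grip [([0.443, -0.312, 0.034], 0.92), ([0.556, -0.156, 0.048], 0.78)]
charger [([0.579, -0.153, -0.002], 0.85)]
charger_seat [([0.564, -0.158, 0.018], 0.9)]
charger_lip [([0.619, -0.159, 0.029], 0.85)]
printer [([0.553, 0.27, -0.002], 0.93)]
printer_seat [([0.519, 0.264, 0.032], 0.96)]
printer_lip [([0.578, 0.274, 0.042], 0.72)]
white_bottle [([0.677, -0.012, 0.003], 0.64)]
syrup_bottle [([0.412, 0.008, 0.002], 0.65)]
```

View pics/top0.png

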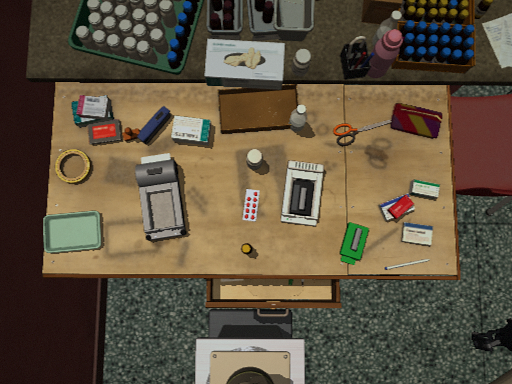

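View pics/side0.png

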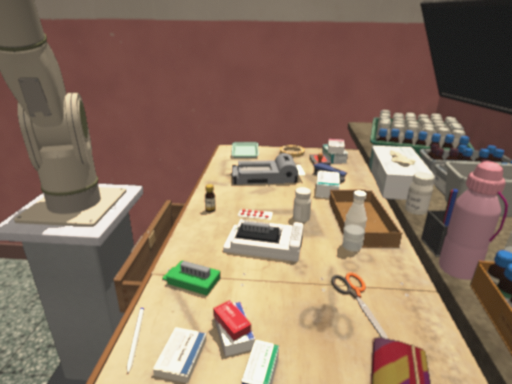

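Top view: black battery sits in the white charger at (302,192). The empty grey printer is at (162,198), the white bottle at (254,157) and the syrup bottle at (247,248). There are two battery candidates: black at (302,195) and green at (354,242). The black one in the charger fits the description, and the green one is the excluded look-alike. I'll confirm with a wrist view while moving over the charger.

```bash
python3 -m jog '{"offset":[[0.0205,0.0312,0],[0.0205,0.0312,0],[0.0205,0.0312,0],[0.0205,0.0312,0],[0.0205,0.0312,0],[0.0205,0.0312,0],[0.0205,0.0312,0],[0.0205,0.0312,0],[0.0205,0.0312,0],[0.0205,0.0312,0],[0.0205,0.0312,0],[0.0205,0.0312,0],[0.0205,0.0312,0],[0.0205,0.0312,0],[0,0,0],[0,0,0]],"yaw":[-1.9,-1.9,-1.9,-1.9,-1.9,-1.9,-1.9,-1.9,-1.9,-1.9,-1.9,-1.9,-1.9,-1.9,0,0],"jaw":[0,0,0,0,0,0,0,0,0,0,0,0,0,0,0,0]}'
cat >> h.py <<'E'
def wpose():
    o=manip.get_obs(); return np.array(o['position']),R.from_quat(o['ee_rot'])
def yaw(r): x=r.as_matrix()[:,0]; return np.degrees(np.arctan2(x[1],x[0]))
def look(p,names):
    for n in names: print(n,[(np.round(d['at'],4).tolist(),round(d['score'],2)) for d in manip.tip_of(p,n)][:3])
def project(p,pos,r,X):
    T=np.array(p['hand_eye']); c=(np.linalg.inv(T)@np.append(r.inv().apply(np.asarray(X)-pos),1))[:3]
    v=np.array([c[0],-c[1],-c[2]]); K=p['camera_matrix']; th=np.arctan2(np.hypot(v[0],v[1]),v[2]); u=v[:2]/np.hypot(v[0],v[1])*th
    return K[0,0]*u[0]+K[0,2],K[1,1]*u[1]+K[1,2]
def onplane(p,uv,z,pos=None,r=None):
    K=p['camera_matrix']; a=np.array([(uv[0]-K[0,2])/K[0,0],(uv[1]-K[1,2])/K[1,1]])
    if pos is None:
        e=np.array(p['eye']); d=R.from_quat(p['attitude']).apply([a[0],-a[1],-1])
    else:
        th=np.hypot(*a); s=np.sin(th)/max(th,1e-9); T=np.array(p['hand_eye']); d=r.apply(T[:3,:3]@np.array([a[0]*s,-a[1]*s,-np.cos(th)])); e=pos+r.apply(T[:3,3])
    return e+d*(z-e[2])/d[2]
E
python3 - <<'E'
from h import *
pos,r=wpose(); p=manip.camera('wrist'); print(pos,yaw(r)); print(np.array(p['hand_eye']).round(3))
look(p,['battery','battery_toe','battery_grip','charger','charger_seat','charger_lip'])
cv2.imwrite('pics/w1.png',cv2.resize(p['frame'][:,:,::-1],(800,600)))
E
```

```text
clock: 2.53
position: [0.501, -0.1485, 0.2314]
ee_rot: [0.998, -0.056, 0.0, -0.0]
ft_force: [-0.5, -1.0, -0.1]
grip_width: 1.001
grasp_force: 0.0
[ 0.5009782  -0.14846423  0.23137857] -6.418058182714144
[[-0.001  0.962  0.274  0.07 ]
 [ 1.     0.     0.001  0.001]
 [ 0.001  0.274 -0.962 -0.142]
 [ 0.     0.     0.     1.   ]]
battery [([0.4333, -0.3106, 0.0024], 0.97), ([0.5619, -0.1513, 0.0148], 0.9)]
battery_toe [([0.3749, -0.2886, -0.0033], 0.96), ([0.6298, -0.1581, 0.0123], 0.76)]
battery_grip [([0.5606, -0.1489, 0.0503], 0.82)]
charger []
charger_seat []
charger_lip [([0.6234, -0.157, 0.029], 0.86)]
```

View pics/w1.png

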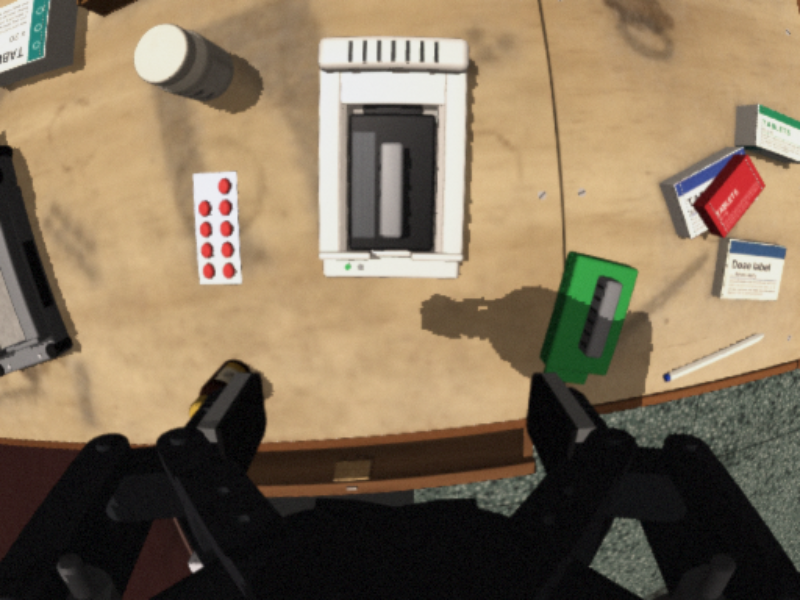

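The wrist view shows the black battery with its grey ribbed grip seated in the white charger at (390,180). The green look-alike lies loose at (590,315). I'll take one enlarged crop to confirm, and use edge lines for the yaw.

```bash
python3 - <<'E'
from h import *
pos,r=wpose(); p=manip.camera('wrist')
f=p['frame']; c=f[15:185,190:310][:,:,::-1]; cv2.imwrite('pics/crop1.png',cv2.resize(c,None,fx=3.4,fy=3.4,interpolation=cv2.INTER_CUBIC))
# hypothesised edges
for nm,z,pts in [('grip',.060,[(383,143),(403,143),(401,237),(380,237)]),('deck',.033,[(320,75),(467,75),(458,262),(322,258)])]:
    print(nm,[onplane(p,np.array(q)*.64,z,pos,r).round(4).tolist() for q in pts])
print(project(p,pos,r,[.5606,-.1489,.05]))
# yaw from all network points
t=manip.camera('top'); s=manip.camera('side')
for q in(t,s): look(q,['battery_toe','battery_grip','charger','charger_seat','charger_lip'])
E
```

```text
grip [[0.5894, -0.1544, 0.06], [0.5878, -0.1675, 0.06], [0.5246, -0.1587, 0.06], [0.5263, -0.1446, 0.06]]
deck [[0.6486, -0.1145, 0.033], [0.6357, -0.2205, 0.033], [0.4972, -0.199, 0.033], [0.5124, -0.0979, 0.033]]
(np.float64(243.57662633844842), np.float64(118.9337252119821))
battery_toe [([0.3729, -0.2888, -0.0008], 0.53), ([0.6278, -0.1595, 0.018], 0.49)]
battery_grip [([0.5783, -0.1542, -0.0027], 0.67), ([0.4398, -0.3076, 0.0362], 0.65), ([0.5593, -0.151, 0.0444], 0.53)]
charger [([0.5758, -0.1566, -0.0012], 0.7)]
charger_seat [([0.5625, -0.1542, 0.0156], 0.78)]
charger_lip [([0.6208, -0.1613, 0.0286], 0.6)]
battery_toe [([0.6331, -0.1607, 0.0208], 0.91), ([0.3716, -0.2902, 0.0014], 0.82), ([0.6199, -0.1582, 0.0259], 0.44)]
battery_grip [([0.5585, -0.1507, 0.0477], 0.72), ([0.4429, -0.3122, 0.0352], 0.61)]
charger [([0.5806, -0.1541, -0.0022], 0.64), ([0.5632, -0.1563, 0.0222], 0.2)]
charger_seat [([0.5625, -0.1572, 0.0188], 0.9)]
charger_lip [([0.6202, -0.158, 0.0283], 0.78)]
```

View pics/crop1.png

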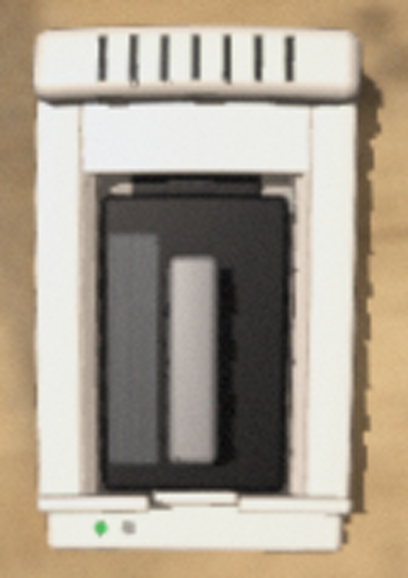

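The enlarged crop confirms it: black battery, grey grip, toe under the charger's lip. Next I'll measure position and yaw by segmentation.

```bash
cat >> h.py <<'E'
def rect(mask,p,z,pos=None,r=None):
    n,l,st,_=cv2.connectedComponentsWithStats(mask.astype(np.uint8)); k=1+np.argmax(st[1:,4])
    c=max(cv2.findContours((l==k).astype(np.uint8),cv2.RETR_EXTERNAL,cv2.CHAIN_APPROX_NONE)[0],key=len)[:,0]
    w=np.array([onplane(p,q,z,pos,r)[:2] for q in c]); 
    (cx,cy),(a,b),t=cv2.minAreaRect((w*1000).astype(np.float32))
    if a<b:a,b,t=b,a,t+90
    t=(t+90)%180-90
    return np.round([cx,cy,a,b,t],1)
E
python3 - <<'E'
from h import *
pos,r=wpose(); p=manip.camera('wrist'); f=p['frame'].astype(int); g=f.mean(2)
m=np.zeros(g.shape,bool); m[85:158,234:262]=True
for th in(105,120,135): print('grip',rect(m&(g>th),p,.06,pos,r))
m[:]=False; m[72:160,215:280]=True
print('block',rect(m&(g<110),p,.04,pos,r))
w=np.zeros(g.shape,bool); w[42:182,198:302]=True
print('deck',rect(w&(g>150)&(f.max(2)-f.min(2)<45),p,.033,pos,r))
for n,z in(('charger',.033),('battery',.04)):
  for q in manip.masks_of(p,n)[:3]: print(n,round(q['score'],2),rect(q['region'],p,z,pos,r))
t=manip.camera('top')
for n,z in(('charger',.02),('printer',.03),('battery',.04)):
  for q in manip.masks_of(t,n)[:3]: print('top',n,round(q['score'],2),rect(q['region'],t,z))
E
```

```text
grip [ 559.1 -151.5   62.6   12.7   -7. ]
grip [ 559.1 -151.4   62.6   12.6   -7. ]
grip [ 559.6 -151.2   61.6   12.2   -7.8]
block [ 564.  -152.4   99.    64.6   -7.3]
deck [ 570.6 -152.8  155.3  107.1   -7.2]
charger 0.67 [ 582.7 -154.1  182.7  110.7   -7.4]
battery 0.96 [ 440.5 -296.6  107.9   66.   -16.1]
battery 0.91 [ 567.2 -152.8  105.4   62.    -7.2]
top charger 0.82 [ 618.6 -138.3  118.7   71.    -5.9]
top printer 0.98 [566.5 274.1 253.8 127.6  10.8]
top battery 0.69 [ 587.7 -141.5   63.5   33.3   -8.4]
top battery 0.68 [ 430.2 -323.9   94.5   21.9  -15.7]
top battery 0.43 [ 617.4 -135.2  117.4   68.8   -8.3]
```

```bash
python3 -m jog '{"offset":[[0.0138,-0.0003,-0.03],[0.0138,-0.0003,-0.03],[0.0138,-0.0002,-0.03],[0,0,-0.035],[0,0,-0.035],[0,0,-0.0154],[0,0,-0.01],[0,0,0],[0,0,0]],"yaw":[-0.4,-0.4,0,0,0,0,0,0,0],"jaw":[0,0,0,0,0,0,0,0,0]}' 40; python3 - <<'E'
from h import *
pos,r=wpose(); print(pos,yaw(r))
E
python3 -m jog '{"offset":[[0,0,0],[0,0,0],[0,0,0],[0,0,0],[0,0,0],[0,0,0],[0,0,0],[0,0,0]],"yaw":[0,0,0,0,0,0,0,0],"jaw":[0.5,0.7,1,1,1,1,1,1]}' 40
```

```text
clock: 4.63
position: [0.5419, -0.1516, 0.0466]
ee_rot: [0.998, -0.065, 0.0, 0.0]
ft_force: [-0.6, 1.1, 0.9]
grip_width: 1.0
grasp_force: 0.0
[ 0.54191134 -0.15163879  0.04662277] -7.472547010436131
clock: 5.3
position: [0.5418, -0.1513, 0.0465]
ee_rot: [0.998, -0.065, 0.0, -0.0]
ft_force: [-2.1, 1.9, 6.7]
grip_width: 0.177
grasp_force: 40.7
```

```bash
python3 -m jog '{"offset":[[0.0005,0,0.002],[0.0005,0,0.002],[0.0005,-0.0001,0.002],[0.001,-0.0001,0.003],[0,0,0],[0,0,0]],"yaw":[0,0,0,0,0,0],"jaw":[1,1,1,1,1,1]}' 40
python3 -m jog '{"offset":[[0.0015,-0.0002,0.002],[0.0015,-0.0002,0.002],[0.0015,-0.0002,0.002],[0.0015,-0.0002,0.002],[0,0,0],[0,0,0]],"yaw":[0,0,0,0,0,0],"jaw":[1,1,1,1,1,1]}' 40
python3 - <<'E'
from h import *
s=manip.camera('side'); look(s,['battery_toe','battery_grip'])
cv2.imwrite('pics/s1.png',cv2.resize(s['frame'][190:290,200:330][:,:,::-1],None,fx=5,fy=5))
E
```

```text
clock: 5.8
position: [0.5436, -0.1518, 0.0547]
ee_rot: [0.998, -0.065, -0.0, -0.0]
ft_force: [0.5, 0.7, -3.4]
grip_width: 0.172
grasp_force: 39.5
clock: 6.3
position: [0.5499, -0.1526, 0.063]
ee_rot: [0.998, -0.065, -0.0, 0.0]
ft_force: [-1.7, 0.1, -6.1]
grip_width: 0.173
grasp_force: 39.2
battery_toe [([0.3707, -0.2864, 0.0002], 0.9), ([0.6323, -0.1631, 0.0231], 0.67)]
battery_grip [([0.4389, -0.3094, 0.0363], 0.88), ([0.5622, -0.1572, 0.0644], 0.57)]
```

View pics/s1.png

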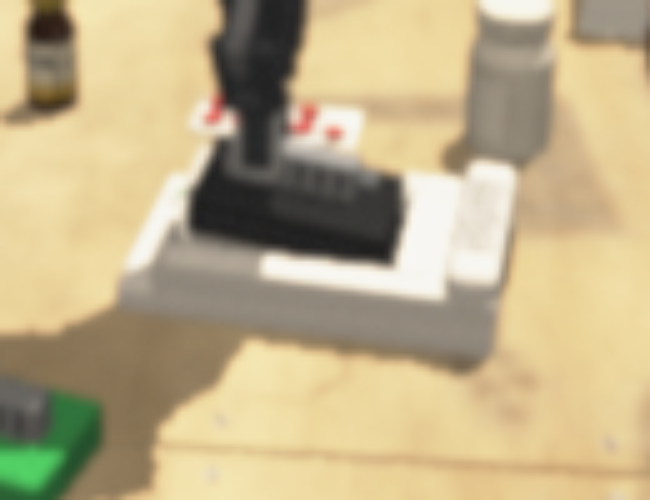

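The side view shows the front of the battery (200,190) rising and the toe end (390,240) still held under the lip, so the tilt is working. I'll continue.

```bash
python3 -m jog '{"offset":[[0.0015,-0.0002,0.0025],[0.0015,-0.0002,0.0025],[0.0012,-0.0002,0.0025],[0.001,-0.0002,0.0025],[0,0,0],[0,0,0]],"yaw":[0,0,0,0,0,0],"jaw":[1,1,1,1,1,1]}' 40
python3 - <<'E'
from h import *
s=manip.camera('side'); look(s,['battery_toe','battery_grip'])
cv2.imwrite('pics/s2.png',cv2.resize(s['frame'][190:290,200:330][:,:,::-1],None,fx=5,fy=5))
E
```

```text
clock: 6.95
position: [0.5556, -0.1534, 0.0733]
ee_rot: [0.998, -0.065, 0.0, 0.0]
ft_force: [0.6, 0.2, -6.3]
grip_width: 0.168
grasp_force: 39.5
battery_toe [([0.6304, -0.1615, 0.0226], 0.72), ([0.5618, -0.1544, 0.0203], 0.71), ([0.3724, -0.2908, 0.0023], 0.7)]
battery_grip [([0.4416, -0.3098, 0.0321], 0.95), ([0.5649, -0.1577, 0.0708], 0.65)]
```

View pics/s2.png

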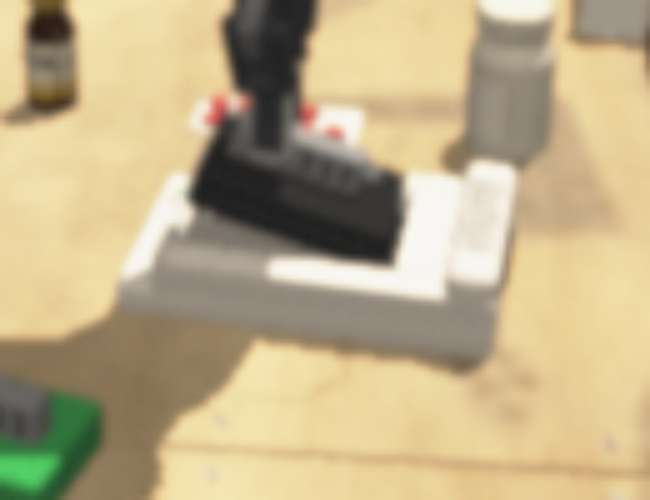

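```bash
python3 -m jog '{"offset":[[0,0,0],[-0.003,0.0004,0],[-0.003,0.0004,0],[-0.003,0.0004,0],[-0.003,0.0004,0],[-0.003,0.0004,0],[-0.003,0.0004,0],[-0.003,0.0004,0],[0,0,0]],"yaw":[0,0,0,0,0,0,0,0,0],"jaw":[1,1,1,1,1,1,1,1,1]}' 70
python3 - <<'E'
from h import *
s=manip.camera('side'); look(s,['battery_toe','battery_grip'])
E
```

```text
clock: 7.85
position: [0.5335, -0.1506, 0.0729]
ee_rot: [0.998, -0.065, -0.0, 0.0]
ft_force: [-0.8, 0.9, -3.3]
grip_width: 0.164
grasp_force: 73.6
battery_toe [([0.3717, -0.2888, 0.0022], 0.96), ([0.6083, -0.1626, 0.0227], 0.73)]
battery_grip [([0.5392, -0.1538, 0.07], 0.87), ([0.4428, -0.3076, 0.0353], 0.87)]
```

```bash
python3 -m jog '{"offset":[[0,0,0.02],[0,0,0.03],[0,0,0.03],[0,0,0.03],[0,0,0.03],[-0.008,0.02,0],[-0.008,0.03,0],[-0.008,0.035,0],[-0.008,0.035,0],[-0.008,0.035,0],[-0.008,0.035,0],[-0.008,0.035,0],[-0.008,0.035,0],[-0.008,0.035,0],[-0.008,0.035,0],[-0.008,0.035,0],[-0.004,0.025,0],[0,0,0],[0,0,0]],"yaw":[0,0,0,0,0,1.5,1.5,1.5,1.5,1.5,1.5,1.5,1.5,1.5,1.5,1.5,1.5,0,0],"jaw":[1,1,1,1,1,1,1,1,1,1,1,1,1,1,1,1,1,1,1]}' 70
python3 - <<'E'
from h import *
pos,r=wpose(); p=manip.camera('wrist'); print(pos,yaw(r))
N=['battery_toe','battery_grip','battery','printer','printer_seat','printer_lip']
look(p,N); cv2.imwrite('pics/w2.png',cv2.resize(p['frame'][:,:,::-1],(800,600)))
for q in manip.masks_of(p,'printer')[:2]: print(round(q['score'],2),rect(q['region'],p,.045,pos,r))
for c in('side','top'):print(c); look(manip.camera(c),N)
E
```

```text
clock: 9.58
position: [0.4416, 0.2411, 0.213]
ee_rot: [0.996, 0.093, 0.0, -0.0]
ft_force: [0.9, -1.2, -2.9]
grip_width: 0.162
grasp_force: 73.6
[0.44157049 0.24109948 0.21303944] 10.727299368865769
battery_toe [([0.5133, 0.2581, 0.1606], 0.77)]
battery_grip [([0.4548, 0.2451, 0.2139], 0.88)]
battery [([0.4479, 0.2456, 0.1761], 0.95)]
printer [([0.5522, 0.2693, 0.0003], 0.88)]
printer_seat [([0.5193, 0.263, 0.0298], 0.75), ([0.5552, 0.2656, -0.0012], 0.67)]
printer_lip [([0.5798, 0.2681, 0.0409], 0.68)]
0.68 [541.1 265.6 181.3 123.7  10.2]
side
battery_toe [([0.5167, 0.254, 0.1607], 0.86), ([0.3716, -0.2867, 0.0003], 0.79)]
battery_grip [([0.4511, 0.24, 0.2107], 0.81), ([0.4414, -0.3084, 0.0345], 0.74)]
battery [([0.4373, -0.3112, -0.0005], 0.74), ([0.6786, -0.0142, 0.0056], 0.52), ([0.5531, 0.2707, 0.0014], 0.43)]
printer [([0.5533, 0.2716, -0.0001], 0.65)]
printer_seat [([0.5204, 0.2655, 0.0271], 0.67)]
printer_lip [([0.5767, 0.2762, 0.0413], 0.68)]
top
battery_toe [([0.3734, -0.2919, -0.0007], 0.8), ([0.5144, 0.2519, 0.1634], 0.58)]
battery_grip [([0.4417, -0.3079, 0.0382], 0.8), ([0.4569, 0.242, 0.2078], 0.68)]
battery [([0.4367, -0.3098, -0.002], 0.71), ([0.4529, 0.2434, 0.2089], 0.67), ([0.4455, 0.2393, 0.179], 0.62)]
printer [([0.5572, 0.271, 0.0004], 0.86), ([0.6213, -0.1603, 0.0284], 0.41)]
printer_seat [([0.5191, 0.2635, 0.0288], 0.56)]
printer_lip [([0.5749, 0.2718, 0.0427], 0.67), ([0.5565, 0.2723, 0.0013], 0.65)]
```

View pics/w2.png

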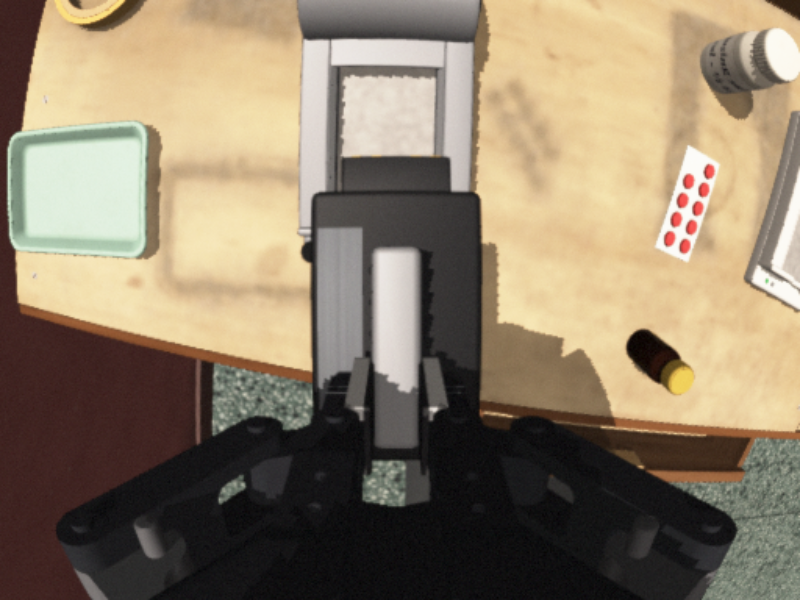

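The battery hangs front-up with its toe forward, toe tip at about (396,157). The printer's empty compartment is ahead of it, lip edge at about (390,66). I'll refine the geometry from image edges.

```bash
python3 - <<'E'
from h import *
from scipy.signal import find_peaks
pos,r=wpose(); p=manip.camera('wrist'); g=cv2.GaussianBlur(p['frame'].astype(np.float32).mean(2),(3,3),0)
np.savez('w2.npz',g=g,pos=pos,q=r.as_quat(),he=p['hand_eye'],K=p['camera_matrix'])
def pk(v,o,h):
    d=np.gradient(v); i,_=find_peaks(abs(d),height=h); return [(int(k+o),int(d[k])) for k in i]
print('col toe/grip',pk(g[20:300,250:258].mean(1),20,4))
print('col block',pk(g[80:200,282:290].mean(1),80,4))
for a,b in((104,118),(128,145),(165,200),(48,60),(65,85)): print('rows',a,b,pk(g[a:b,180:320].mean(0),180,4))
cv2.imwrite('pics/crop2.png',cv2.resize(p['frame'][0:310,180:320][:,:,::-1],None,fx=1.9*1.0,fy=1.9))
E
```

```text
col toe/grip [(21, -5), (25, 57), (42, -43), (49, 35), (99, -50), (121, -12), (124, 9), (158, 33), (246, -25), (251, -14), (286, -21), (294, 37)]
col block [(100, -35), (122, -15), (125, 6)]
rows 104 118 [(190, 15), (206, -28), (211, -17), (215, 22), (218, -35), (288, 51), (298, -30), (303, 31)]
rows 128 145 [(188, -8), (191, 8), (199, -58), (202, 13), (304, -5), (307, 54)]
rows 165 200 [(193, -4), (198, -42), (202, 36), (231, -28), (238, 34), (269, -31), (276, 8), (305, -6), (308, 31)]
rows 48 60 [(189, -6), (191, 17), (207, -33), (212, -17), (217, 32), (276, -29), (283, 25), (300, -29), (305, 29)]
rows 65 85 [(188, -8), (191, 12), (207, -30), (212, -18), (217, 36), (275, -29), (282, 25), (299, -30), (304, 29)]
```

```bash
cat > fit.py <<'E'
from h import *
from scipy.optimize import least_squares
d=np.load('w2.npz'); pos=d['pos']; r=R.from_quat(d['q']); p={'hand_eye':d['he'],'camera_matrix':d['K']}
# printer
for uv in[(247.9,54),(247.5,75),(246.6,111),(248,42)]: print('printer mid',onplane(p,uv,.045,pos,r).round(4))
print('lip edge z .041',onplane(p,(248,42),.041,pos,r).round(4))
ps=(yaw(r))*np.pi/180
def W(v,X):
    f,l,z,th,dp=v; X=np.array(X)/1000
    q=R.from_euler('z',ps+dp)*R.from_euler('y',th)
    return pos+R.from_euler('z',ps).apply([f,l,z])+q.apply(X)
def side(v,a,b,row):
    A=np.array(project(p,pos,r,W(v,a)));B=np.array(project(p,pos,r,W(v,b))); return A[0]+(row-A[1])/(B[1]-A[1])*(B[0]-A[0])
def res(v):
    e=[project(p,pos,r,W(v,X))[1]-q for X,q in(((68,0,6),99.5),((50,0,24),122),((28,0,44),158))]
    e+=[.3*(project(p,pos,r,W(v,(-38,0,44)))[1]-286)]
    for a,b,row,L,Rr in(((68,22,6),(52,22,6),111,218,288),((50,31,24),(0,31,24),136,199,307),((28,8,44),(0,8,44),182,238,269)):
        m=lambda t:[t[0],-t[1],t[2]]
        e+=[side(v,a,b,row)-L,side(v,m(a),m(b),row)-Rr]
    return e
s=least_squares(res,[.01,0,-.03,.23,0],loss='soft_l1'); print('f,l,z,th,dyaw',s.x.round(4)); print(np.round(res(s.x),1))
for n,X in(('toe',(68,0,0)),('grip',(-5,0,34)),('origin',(0,0,0)),('front',(-50,0,0))): print(n,W(s.x,X).round(4),(R.from_euler('z',-ps).apply(W(s.x,X)-pos)).round(4))
E
python3 fit.py
```

```text
printer mid [0.568  0.2679 0.045 ]
printer mid [0.5458 0.2642 0.045 ]
printer mid [0.5085 0.2583 0.045 ]
printer mid [0.5808 0.2702 0.045 ]
lip edge z .041 [0.5817 0.2704 0.041 ]
f,l,z,th,dyaw [ 0.0089 -0.0009 -0.0403  0.2235  0.0093]
[ 0.  -0.1  0.1 -0.1  0.3 -0.4  0.1  0.1 -0.6  0.5]
toe [0.5161 0.2529 0.1575] [ 0.0752 -0.0003 -0.0554]
grip [0.4537 0.2407 0.2069] [ 0.0116 -0.0008 -0.0061]
origin [0.4511 0.2402 0.1726] [ 0.0089 -0.0009 -0.0403]
front [0.4032 0.2309 0.1837] [-0.0398 -0.0013 -0.0293]
```

```bash
python3 -m jog '{"offset":[[0.0112,0.0044,-0.02],[0.0112,0.0044,-0.025],[0.0112,0.0044,-0.025],[0.0112,0.0044,-0.02],[0,0,-0.01],[0,0,0],[0,0,0],[0,0,0]],"yaw":[-0.4,-0.4,-0.4,-0.4,0,0,0,0],"jaw":[1,1,1,1,1,1,1,1]}' 70
python3 - <<'E'
from h import *
pos,r=wpose(); p=manip.camera('wrist'); print(pos,yaw(r))
g=cv2.GaussianBlur(p['frame'].astype(np.float32).mean(2),(3,3),0)
np.savez('w3.npz',g=g,pos=pos,q=r.as_quat(),he=p['hand_eye'],K=p['camera_matrix'])
N=['battery_toe','battery_grip','printer_seat','printer_lip']
look(p,N); cv2.imwrite('pics/w3.png',cv2.resize(p['frame'][:,:,::-1],(800,600)))
for c in('side','top'):print(c); look(manip.camera(c),N)
E
```

```text
clock: 11.4
position: [0.4871, 0.2574, 0.1143]
ee_rot: [0.997, 0.078, 0.001, -0.0]
ft_force: [-1.2, 0.0, -2.2]
grip_width: 0.162
grasp_force: 73.6
[0.48705932 0.25737567 0.1142981 ] 8.949647752274915
battery_toe [([0.5587, 0.2729, 0.0577], 0.83)]
battery_grip [([0.5028, 0.2624, 0.1103], 0.82)]
printer_seat []
printer_lip [([0.5842, 0.2711, 0.0413], 0.66)]
side
battery_toe [([0.5617, 0.2694, 0.065], 0.9), ([0.3725, -0.2878, 0.002], 0.83), ([0.6171, -0.1557, 0.0295], 0.25)]
battery_grip [([0.4375, -0.3084, 0.0337], 0.81), ([0.4977, 0.256, 0.1107], 0.68), ([0.5645, -0.1546, 0.0213], 0.62)]
printer_seat [([0.5199, 0.2645, 0.0307], 0.64)]
printer_lip [([0.5775, 0.2737, 0.0377], 0.71)]
top
battery_toe [([0.3747, -0.2892, -0.0012], 0.74), ([0.5606, 0.2689, 0.061], 0.5)]
battery_grip [([0.4377, -0.3081, 0.0355], 0.59), ([0.4991, 0.2588, 0.1075], 0.58)]
printer_seat []
printer_lip [([0.5748, 0.2739, 0.0396], 0.57)]
```

View pics/w3.png

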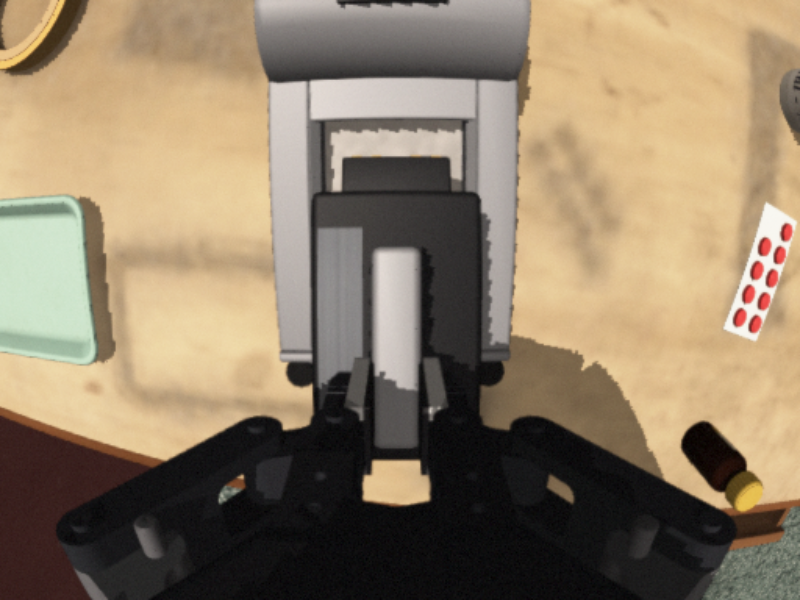

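The toe (343–450 px, y 157) is now close to centred in the compartment (310–480 px), with the lip edge at y≈119. The battery hasn't moved in the grip. I'll take a fine measurement of the edges.

```bash
python3 - <<'E'
from h import *
from scipy.signal import find_peaks
d=np.load('w3.npz'); pos=d['pos']; r=R.from_quat(d['q']); p={'hand_eye':d['he'],'camera_matrix':d['K']}; g=d['g']
def pk(v,o,h):
    e=np.gradient(v); i,_=find_peaks(abs(e),height=h); return [(int(k+o),int(e[k])) for k in i]
print('col',pk(g[30:130,246:258].mean(1),30,4))
for a,b in((84,94),(104,116),(140,160),(190,205)): print('rows',a,b,pk(g[a:b,160:345].mean(0),160,4))
# predicted pixels of the printer model, seat (.5196,.264) vs others, yaw 9.4
for sx,sy,ya in((.5196,.264,9.4),(.5236,.262,9.4)):
    S=R.from_euler('z',ya,degrees=True)
    for X in((58,0,17),(58,37.5,17),(58,-37.5,17),(0,58,17),(0,-58,17),(-80,58,17),(-80,-58,17)):
        print(X,np.round(project(p,pos,r,S.apply(np.array(X)/1000)+[sx,sy,.028]),1),end=' ')
    print()
E
```

```text
col [(49, 53), (75, -38), (83, 30), (100, -55), (121, -11), (124, 8)]
rows 84 94 [(170, -7), (173, 15), (196, -28), (205, -21), (208, 19), (211, 31), (217, 4), (280, 4), (295, -43), (298, 22), (306, 21), (329, -16), (332, 21)]
rows 104 116 [(171, -11), (174, 11), (196, -27), (205, -21), (208, 19), (213, 30), (218, -52), (288, 46), (295, -41), (298, 24), (306, 19), (329, -14), (332, 18)]
rows 140 160 [(173, -10), (175, 8), (198, -45), (202, 24), (231, -17), (305, -5), (308, 19), (313, 24), (328, -12), (331, 20)]
rows 190 205 [(176, -11), (179, 4), (199, -42), (202, 33), (232, -24), (238, 32), (269, -29), (276, 7), (305, -5), (308, 20), (313, 23), (325, -13), (328, 23)]
(58, 0, 17) [249.8  80.2] (58, 37.5, 17) [196.8  82. ] (58, -37.5, 17) [303.   80.8] (0, 58, 17) [172.3 162.5] (0, -58, 17) [329.3 161.1] (-80, 58, 17) [181.2 259.1] (-80, -58, 17) [322.5 258.2] 
(58, 0, 17) [253.5  75.2] (58, 37.5, 17) [200.4  76.8] (58, -37.5, 17) [306.6  76. ] (0, 58, 17) [175.4 157.6] (0, -58, 17) [333.  156.3] (-80, 58, 17) [183.8 255.3] (-80, -58, 17) [326.  254.2]
```

```bash
python3 -m jog '{"offset":[[0.003,0.0007,0],[0.003,0.0008,-0.005],[0,0,-0.008],[0,0,-0.008],[0,0,-0.006],[0,0,0],[0,0,0],[0,0,0]],"yaw":[0,0,0,0,0,0,0,0],"jaw":[1,1,1,1,1,1,1,1]}' 70
python3 -m jog '{"offset":[[0,0,-0.001],[0,0,-0.001],[0,0,0],[0,0,0]],"yaw":[0,0,0,0],"jaw":[1,1,1,1]}' 70
python3 - <<'E'
from h import *
N=['battery_toe','battery_grip','printer_lip']
for c in('side','top','wrist'):print(c); look(manip.camera(c),N)
E
```

```text
clock: 12.82
position: [0.493, 0.2587, 0.086]
ee_rot: [0.997, 0.078, 0.0, -0.0]
ft_force: [-0.8, 0.5, -2.6]
grip_width: 0.165
grasp_force: 73.6
clock: 13.15
position: [0.493, 0.2585, 0.084]
ee_rot: [0.997, 0.078, 0.0, 0.0]
ft_force: [0.9, 0.3, -4.0]
grip_width: 0.159
grasp_force: 73.6
side
battery_toe [([0.369, -0.288, -0.0005], 0.76), ([0.5689, 0.2706, 0.0341], 0.66)]
battery_grip [([0.4405, -0.3068, 0.0333], 0.95), ([0.5051, 0.2597, 0.0818], 0.88)]
printer_lip [([0.5771, 0.2734, 0.0414], 0.82)]
top
battery_toe [([0.3729, -0.2885, 0.0007], 0.78), ([0.5645, 0.2687, 0.0349], 0.55)]
battery_grip [([0.4411, -0.3086, 0.0373], 0.83), ([0.5056, 0.2616, 0.0818], 0.52)]
printer_lip [([0.5764, 0.2738, 0.0412], 0.78)]
wrist
battery_toe [([0.5682, 0.2747, 0.0277], 0.95)]
battery_grip [([0.5032, 0.262, 0.08], 0.79)]
printer_lip [([0.5799, 0.271, 0.0397], 0.56)]
```

```bash
for i in 1; do python3 -m jog '{"offset":[[0,0,-0.001],[0,0,-0.001],[0,0,0],[0,0,0]],"yaw":[0,0,0,0],"jaw":[1,1,1,1]}' 70; done
python3 -m jog '{"offset":[[0,0,-0.001],[0,0,0],[0,0,0]],"yaw":[0,0,0],"jaw":[1,1,1]}' 70
```

```text
clock: 14.08
position: [0.4929, 0.2585, 0.0818]
ee_rot: [0.997, 0.078, -0.0, 0.0]
ft_force: [0.0, -0.9, -4.0]
grip_width: 0.158
grasp_force: 73.6
clock: 14.33
position: [0.4929, 0.2585, 0.0809]
ee_rot: [0.997, 0.078, -0.0, 0.0]
ft_force: [-0.0, -0.0, -3.3]
grip_width: 0.16
grasp_force: 73.6
```

```bash
python3 -m jog '{"offset":[[0,0,-0.001],[0,0,0],[0,0,0]],"yaw":[0,0,0],"jaw":[1,1,1]}' 70; python3 -m jog '{"offset":[[0,0,-0.001],[0,0,0],[0,0,0]],"yaw":[0,0,0],"jaw":[1,1,1]}' 70
```

```text
clock: 14.58
position: [0.493, 0.2586, 0.08]
ee_rot: [0.997, 0.078, 0.0, 0.0]
ft_force: [0.1, 0.1, -1.8]
grip_width: 0.163
grasp_force: 73.8
clock: 14.83
position: [0.4929, 0.2586, 0.0792]
ee_rot: [0.997, 0.078, 0.0, 0.0]
ft_force: [-3.1, -1.5, 2.1]
grip_width: 0.161
grasp_force: 74.4
```

```bash
python3 -m jog '{"offset":[[0,0,0.0018],[0.003,0.0005,0],[0.003,0.0005,0],[0.003,0.0005,0],[0.003,0.0005,0],[0,0,0],[0,0,0]],"yaw":[0,0,0,0,0,0,0],"jaw":[1,1,1,1,1,1,1]}' 70; python3 -m jog '{"offset":[[0.002,0.0003,0],[0.002,0.0003,0],[0,0,0],[0,0,0]],"yaw":[0,0,0,0],"jaw":[1,1,1,1]}' 70
python3 - <<'E'
from h import *
p=manip.camera('wrist');cv2.imwrite('pics/w4.png',cv2.resize(p['frame'][20:220,140:360][:,:,::-1],None,fx=3,fy=3))
E
```

```text
clock: 15.42
position: [0.505, 0.2605, 0.0805]
ee_rot: [0.997, 0.078, -0.0, -0.0]
ft_force: [-0.0, 0.9, -3.6]
grip_width: 0.161
grasp_force: 73.6
clock: 15.75
position: [0.509, 0.2611, 0.0807]
ee_rot: [0.997, 0.078, -0.0, 0.0]
ft_force: [0.3, 0.3, -4.2]
grip_width: 0.16
grasp_force: 73.6
```

View pics/w4.png

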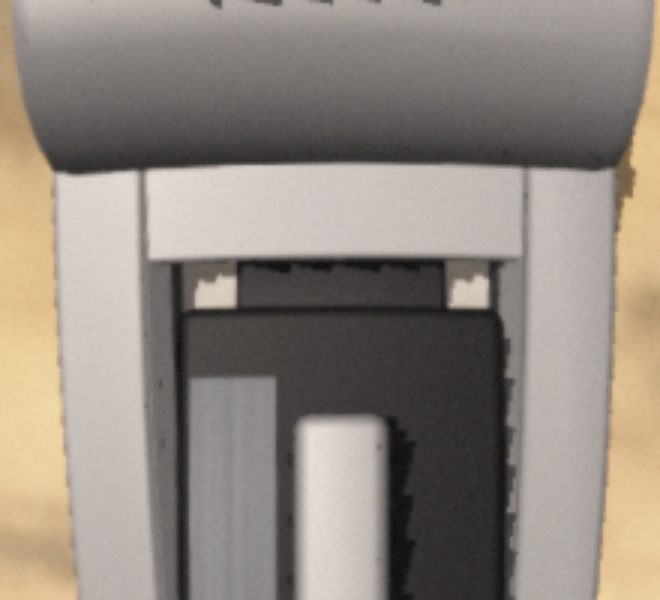

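The toe (237–445 px) is under the lip (edge at y≈262). The block is about 1 mm right of centre. I'll push on with a small left correction.

```bash
python3 -m jog '{"offset":[[0.0015,0.0007,0],[0.0015,0.0008,0],[0,0,0],[0,0,0]],"yaw":[0,0,0,0],"jaw":[1,1,1,1]}' 70; python3 -m jog '{"offset":[[0.001,0.0002,0],[0.001,0.0001,0],[0,0,0],[0,0,0]],"yaw":[0,0,0,0],"jaw":[1,1,1,1]}' 70;  python3 -m jog '{"offset":[[0.001,0.0002,0],[0.001,0.0001,0],[0,0,0],[0,0,0]],"yaw":[0,0,0,0],"jaw":[1,1,1,1]}' 70
```

```text
clock: 16.13
position: [0.512, 0.2627, 0.0807]
ee_rot: [0.997, 0.078, -0.0, 0.0]
ft_force: [-0.6, 0.5, -3.2]
grip_width: 0.165
grasp_force: 73.6
clock: 16.47
position: [0.514, 0.2629, 0.0807]
ee_rot: [0.997, 0.078, 0.0, 0.0]
ft_force: [0.0, 0.2, -2.7]
grip_width: 0.162
grasp_force: 73.6
clock: 16.8
position: [0.516, 0.2632, 0.0807]
ee_rot: [0.997, 0.078, 0.0, 0.0]
ft_force: [-0.4, 0.2, -3.2]
grip_width: 0.158
grasp_force: 73.6
```

```bash
for i in 1; do python3 -m jog '{"offset":[[0.001,0.0002,0],[0.001,0.0001,0],[0,0,0],[0,0,0]],"yaw":[0,0,0,0],"jaw":[1,1,1,1]}' 70; done;  python3 -m jog '{"offset":[[0.001,0.0002,0],[0,0,0],[0,0,0]],"yaw":[0,0,0],"jaw":[1,1,1]}' 70; python3 -m jog '{"offset":[[0.001,0.0002,0],[0,0,0],[0,0,0]],"yaw":[0,0,0],"jaw":[1,1,1]}' 70
python3 - <<'E'
from h import *
N=['battery_toe','battery_grip','printer_lip']
for c in('side','top'):print(c); look(manip.camera(c),N)
p=manip.camera('wrist');g=cv2.GaussianBlur(p['frame'].astype(np.float32).mean(2),(3,3),0)
e=np.gradient(g[80:150,240:266].mean(1)); print([(i+80,int(v)) for i,v in enumerate(e) if abs(v)>4])
E
```

```text
clock: 17.13
position: [0.5174, 0.2635, 0.0806]
ee_rot: [0.997, 0.078, -0.0, 0.0]
ft_force: [-4.3, -1.2, -0.8]
grip_width: 0.165
grasp_force: 74.0
clock: 17.38
position: [0.5177, 0.2636, 0.0805]
ee_rot: [0.997, 0.078, -0.001, 0.0]
ft_force: [-8.0, -1.9, 1.3]
grip_width: 0.167
grasp_force: 74.2
clock: 17.63
position: [0.5177, 0.2638, 0.0805]
ee_rot: [0.997, 0.078, -0.002, 0.001]
ft_force: [-12.9, -3.4, 5.8]
grip_width: 0.156
grasp_force: 74.8
side
battery_toe [([0.592, 0.2765, 0.0287], 0.86), ([0.3706, -0.287, 0.0042], 0.65)]
battery_grip [([0.4409, -0.3089, 0.0356], 0.83), ([0.5252, 0.2649, 0.0782], 0.57)]
printer_lip [([0.5782, 0.2715, 0.0417], 0.77)]
top
battery_toe [([0.3757, -0.2905, -0.0004], 0.83), ([0.5897, 0.2718, 0.0321], 0.46), ([0.5575, 0.2716, 0.0007], 0.18)]
battery_grip [([0.4412, -0.3058, 0.0374], 0.85), ([0.5303, 0.2655, 0.0768], 0.46)]
printer_lip [([0.5757, 0.275, 0.0402], 0.63)]
[(82, -4), (87, 19), (88, 44), (89, 46), (90, 24), (91, 5), (117, -6), (118, -20), (119, -39), (120, -48), (121, -35), (122, -11), (123, 5), (124, 10), (125, 8), (126, 4)]
```

```bash
python3 -m jog '{"offset":[[-0.0028,-0.0005,0],[-0.0028,-0.0004,0],[0,0,-0.001],[0,0,0],[0,0,0]],"yaw":[0,0,0,0,0],"jaw":[1,1,1,1,1]}' 35; python3 -m jog '{"offset":[[-0.0013,-0.0002,-0.0018],[-0.0013,-0.0002,-0.0018],[-0.0013,-0.0002,-0.0018],[-0.0013,-0.0002,-0.0018],[-0.0013,-0.0002,-0.0018],[0,0,0],[0,0,0]],"yaw":[0,0,0,0,0,0,0],"jaw":[1,1,1,1,1,1,1]}' 35
python3 - <<'E'
from h import *
N=['battery_toe','battery_grip','battery']
for c in('side','top'):print(c); look(manip.camera(c),N)
E
```

```text
clock: 18.5
position: [0.5146, 0.2631, 0.0799]
ee_rot: [0.997, 0.078, 0.0, -0.0]
ft_force: [-2.4, -0.0, -1.0]
grip_width: 0.165
grasp_force: 74.0
clock: 19.08
position: [0.5083, 0.2622, 0.0715]
ee_rot: [0.997, 0.078, 0.001, -0.0]
ft_force: [-4.4, -1.1, 6.7]
grip_width: 0.161
grasp_force: 75.3
side
battery_toe [([0.3721, -0.2888, 0.0024], 0.86), ([0.593, 0.2755, 0.03], 0.73)]
battery_grip [([0.5187, 0.2611, 0.072], 0.8), ([0.4411, -0.3061, 0.0323], 0.57)]
battery [([0.4365, -0.3096, -0.0015], 0.87), ([0.5216, 0.2625, 0.0356], 0.71)]
top
battery_toe [([0.3756, -0.2887, -0.0024], 0.74), ([0.5901, 0.2743, 0.0309], 0.66)]
battery_grip [([0.4401, -0.3063, 0.0367], 0.88), ([0.5241, 0.2665, 0.0679], 0.58)]
battery [([0.437, -0.3085, -0.0005], 0.8), ([0.5227, 0.2639, 0.0367], 0.47)]
```

```bash
python3 -m jog '{"offset":[[-0.0014,-0.0002,-0.0018],[-0.0014,-0.0002,-0.0018],[-0.0014,-0.0002,-0.0018],[-0.0012,-0.0002,-0.0018],[0,0,0],[0,0,0]],"yaw":[0,0,0,0,0,0],"jaw":[1,1,1,1,1,1]}' 35
python3 - <<'E'
from h import *
N=['battery_toe','battery_grip','battery']
for c in('side','top'):print(c); look(manip.camera(c),N)
E
```

```text
clock: 19.98
position: [0.5033, 0.2614, 0.0642]
ee_rot: [0.997, 0.078, 0.001, -0.0]
ft_force: [-1.0, -1.6, 4.6]
grip_width: 0.161
grasp_force: 75.3
side
battery_toe [([0.3707, -0.2884, 0.0029], 0.6)]
battery_grip [([0.5192, 0.2616, 0.0631], 0.77), ([0.4406, -0.3074, 0.0352], 0.69)]
battery [([0.4365, -0.3105, 0.0001], 0.95), ([0.5211, 0.2657, 0.0337], 0.81)]
top
battery_toe [([0.3723, -0.2891, 0.0018], 0.81), ([0.5753, -0.1561, 0.0007], 0.6), ([0.587, 0.276, 0.0327], 0.45)]
battery_grip [([0.4426, -0.3077, 0.0363], 0.84), ([0.5194, 0.2646, 0.0664], 0.57)]
battery [([0.4353, -0.31, 0.0008], 0.75), ([0.5205, 0.2634, 0.0295], 0.65)]
```

```bash
python3 -m jog '{"offset":[[-0.0008,-0.0001,-0.0015],[-0.0007,-0.0001,-0.0015],[0,0,0],[0,0,0]],"yaw":[0,0,0,0],"jaw":[1,1,1,1]}' 35
python3 -m jog '{"offset":[[0,0,-0.001],[0,0,-0.001],[0,0,0],[0,0,0]],"yaw":[0,0,0,0],"jaw":[1,1,1,1]}' 35
python3 - <<'E'
from h import *
s=manip.camera('side'); look(s,['battery','battery_grip'])
a=s['frame'][135:205,215:315]; b=manip.camera('wrist')['frame'][60:300,140:360]
a=cv2.resize(a,None,fx=4,fy=4); b=cv2.resize(b,None,fx=1.8,fy=1.8)
c=np.zeros((440,800,3),np.uint8); c[:a.shape[0],:400]=a; c[:b.shape[0],402:402+b.shape[1]]=b[:,:398]
cv2.imwrite('pics/s5.png',c[:,:,::-1])
E
```

```text
clock: 20.72
position: [0.5007, 0.2609, 0.0604]
ee_rot: [0.997, 0.078, -0.0, 0.0]
ft_force: [0.1, -1.3, 4.8]
grip_width: 0.16
grasp_force: 75.3
clock: 21.05
position: [0.5002, 0.2612, 0.0593]
ee_rot: [0.997, 0.078, -0.0, 0.0]
ft_force: [-5.8, -3.6, 16.2]
grip_width: 0.163
grasp_force: 76.8
battery [([0.5215, 0.2638, 0.0284], 0.7), ([0.4367, -0.3099, -0.0005], 0.67)]
battery_grip [([0.5159, 0.2629, 0.0601], 0.81), ([0.4443, -0.308, 0.033], 0.77), ([0.6798, -0.0085, 0.0016], 0.33)]
```

View pics/s5.png

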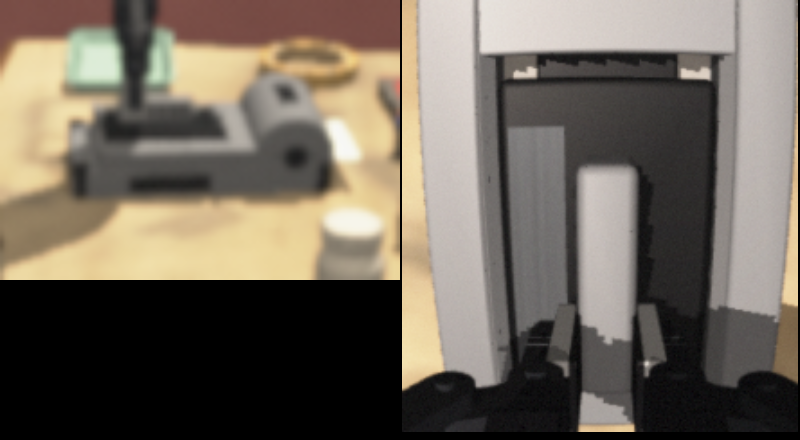

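Both views show the battery lying in the compartment, toe under the lip, with about an 8 mm lip-to-block gap (s = 50→58 as specified). I'll release, rise, and check with a closed-finger press.

```bash
python3 -m jog '{"offset":[[0,0,0],[0,0,0],[0,0,0],[0,0,0],[0,0,0],[0,0,0],[0,0,0.01],[0,0,0.025],[0,0,0.025],[0,0,0],[0,0,0],[0,0,0]],"yaw":[0,0,0,0,0,0,0,0,0,0,0,0],"jaw":[0.6,0.4,0.2,0,0,0,0,0,0,0.5,1,1]}' 40
python3 -m jog '{"offset":[[0,0,0],[0,0,0],[0,0,0],[-0.003,-0.0005,-0.02],[0,0,-0.0164],[0,0,0],[0,0,0]],"yaw":[0,0,0,0,0,0,0],"jaw":[1,1,1,1,1,1,1]}' 40
```

```text
clock: 22.25
position: [0.5009, 0.2608, 0.1186]
ee_rot: [0.997, 0.078, 0.0, 0.0]
ft_force: [0.2, 0.3, -0.2]
grip_width: 0.605
grasp_force: 0.0
clock: 22.83
position: [0.4973, 0.2602, 0.0815]
ee_rot: [0.997, 0.078, -0.001, 0.0]
ft_force: [0.6, -0.9, 0.6]
grip_width: 0.002
grasp_force: 0.0
```

Now I'll press gently down to touch the grip top. Fully home puts the top at z ≈ 0.072.

```bash
python3 -m jog '{"offset":[[0,0,-0.003],[0,0,-0.003],[0,0,-0.0015],[0,0,0],[0,0,0]],"yaw":[0,0,0,0,0],"jaw":[1,1,1,1,1]}' 40
python3 -m jog '{"offset":[[0,0,-0.001],[0,0,-0.001],[0,0,0],[0,0,0]],"yaw":[0,0,0,0],"jaw":[1,1,1,1]}' 40
python3 -m jog '{"offset":[[0,0,-0.001],[0,0,-0.001],[0,0,0],[0,0,0]],"yaw":[0,0,0,0],"jaw":[1,1,1,1]}' 40
```

```text
clock: 23.25
position: [0.498, 0.2606, 0.0748]
ee_rot: [0.997, 0.078, 0.0, -0.0]
ft_force: [-1.0, -0.6, -0.2]
grip_width: 0.0
grasp_force: 0.0
clock: 23.58
position: [0.4979, 0.2605, 0.0726]
ee_rot: [0.997, 0.078, -0.0, 0.0]
ft_force: [-0.3, -0.3, -0.4]
grip_width: -0.002
grasp_force: 0.0
clock: 23.92
position: [0.4981, 0.2606, 0.0721]
ee_rot: [0.997, 0.078, 0.0, 0.0]
ft_force: [-6.6, -4.1, 17.2]
grip_width: -0.003
grasp_force: 8.4
```

Stiff contact at z = 0.072, exactly the height for fully home. Retreating and doing a final check.

```bash
python3 -m jog '{"offset":[[0,0,0.01],[0,0,0.03],[0,0,0.035],[-0.01,0,0.035],[-0.02,0,0.03],[-0.02,0,0.02],[0,0,0],[0,0,0]],"yaw":[0,0,0,0,0,0,0,0],"jaw":[1,1,0.5,0,0,0,0,0]}' 40
python3 - <<'E'
from h import *
pos,r=wpose(); p=manip.camera('wrist'); look(p,['battery','battery_grip'])
for c in('side','top'): look(manip.camera(c),['battery','battery_grip','white_bottle','syrup_bottle'])
b=cv2.resize(p['frame'],None,fx=.9,fy=.9); s=cv2.resize(manip.camera('side')['frame'][120:260,170:340],None,fx=2,fy=2)
c=np.zeros((346,801,3),np.uint8); c[:b.shape[0],:461]=b[:346,:461]; c[:s.shape[0],461:801]=s[:,:340]
cv2.imwrite('pics/end.png',c[:,:800,::-1])
E
```

```text
clock: 24.58
position: [0.448, 0.261, 0.2322]
ee_rot: [0.997, 0.078, 0.002, 0.0]
ft_force: [0.2, 0.4, -0.6]
grip_width: 0.845
grasp_force: 0.0
battery [([0.5222, 0.2623, 0.0261], 0.98)]
battery_grip []
battery [([0.4376, -0.3108, -0.0016], 0.8), ([0.5231, 0.2637, 0.0284], 0.59)]
battery_grip [([0.4408, -0.31, 0.0343], 0.96), ([0.5155, 0.2615, 0.0602], 0.9), ([0.5919, 0.2772, 0.0288], 0.31)]
white_bottle [([0.6816, -0.0119, 0.0003], 0.67), ([0.5785, 0.2746, 0.0412], 0.65)]
syrup_bottle [([0.4118, 0.0099, 0.0015], 0.76)]
battery [([0.4368, -0.3105, 0.0015], 0.81), ([0.5199, 0.2656, 0.0287], 0.6)]
battery_grip [([0.517, 0.2628, 0.0597], 0.71), ([0.4413, -0.3062, 0.0364], 0.57)]
white_bottle []
syrup_bottle [([0.413, 0.0069, -0.0054], 0.44)]
```

View pics/end.png

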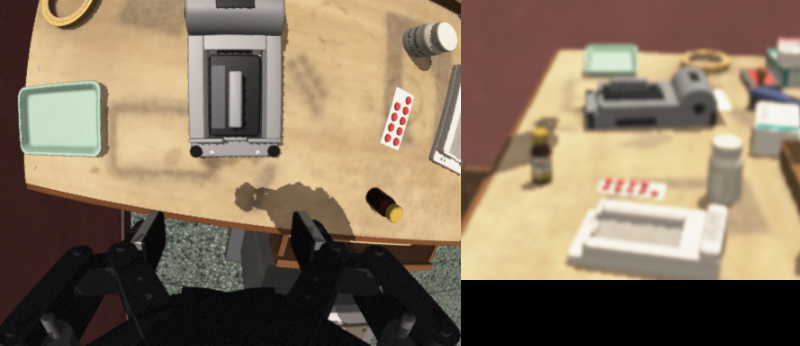

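The final picture shows the battery flat in the printer at (235,95), the charger empty, both bottles upright, and the gripper clear and open.

```bash
python3 -c "
from workcell import manip
print(manip.hand_in())"
```

```text
the job is handed in; nothing more can be done
None
```

The battery is out of the charger and lies flat and fully home in the printer, both bottles are still standing, the gripper has let go, and the job is handed in at about 25 s of the 48 s allowed.

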